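# Line up and lock the head of an engraver's ball vise

## Robot

A 6-joint arm with a two-finger parallel gripper is mounted at the origin on a cart in front of the work surface, level with it; the furniture and walls round the work are solid. World frame = base frame: x ahead of the robot, y to its left, z up, the work surface at z = 0. Lengths are in m, angles in rad, forces in N, time in s.
With the tool pointing down it reaches from about 0.375 to 0.9 m from the base axis. Payload 3.1 kg.
Tool frame: the origin (TCP) lies where the fingers leave the gripper's body, on its centre line; the fingertips stand 70 mm ahead of it and the grasp point (between the pads) lies 51 mm ahead of it (arm.tcp_to_grasp is the distance from the TCP to the grasp point, in m); z points along the fingers, y is the line along which they close (so a half turn about z gives the same grasp; the last joint's range is limited). The gripper opens to 87 mm and grips with 3 to 60 N. Pads are 19 mm wide; open, the fingers measure 117 mm over their backs; the gripper's body (75 mm by 190 mm) begins 51 mm behind the grasp point.
Start: joints at [1.046, 0.527, 1.433, -0, 1.181, -0.178], TCP at [0.212, 0.588, 0.292] pointing down, gripper open.
Joint ranges: [-3.08, 3.08], [-0.75, 2.2], [0.22, 2.44], [-1.43, 4.57], [0, 2.65], [-2.85, 2.85]. Speed limits (rad/s): [2.79, 2.79, 3.14, 3.14, 3.14, 3.14].

## Interface

Orientations are given as a rotation vector (axis times angle).
In Python, from workcell import arm gives the robot as it stands.
- The arm moves only by the tool servo_tool, never from a script. Its argument "rows" is a list of rows, each an object with "delta_pos": the shift along the tool's x, y, z in mm, a list of three; "yaw": the turn about the tool's z in rad; "claw": the finger opening in mm, from 0 to 87. In form: [{"delta_pos": [x, y, z], "yaw": yaw, "claw": claw}, ...]. A call has 1 to 8 rows; each row shifts and turns the commanded pose from where the row before left it, along the tool's axes as they then stand; what a row does not reach is not made up. A row lasts 1/10 s, in which the tool goes at most 50 mm and 8.59 degrees, less where a joint would pass 70% of its speed; a pose out of reach is approached as far as the arm can. A call with a gripper value outside its range is refused whole. The fingers move at their own pace and stop on an object; "force" is the grip in N (left out, the last holds). Time passes only in rows, so rows that do not move let the fingers close. It gives the time, the measured TCP pose, the force, the opening and the grip force at its end, in the units of the state.
- arm.state(): the state, without advancing time (a new reading comes with each control period).
- arm.read_camera(name): name is "scene" or "top" or "wrist"; returns a dict with "img" (480x640x3 uint8, red, green, blue), "fx", "fy", "cx", "cy" (pixels), "rvec" (rotation vector, rad) and "tvec" (3), from world to camera coordinates, as OpenCV has them. Camera axes: x right, y down, z forward; pixel columns grow to the right and rows downward; lengths in m; the calibration is good to about 2 mm. A picture is of the moment at which its call begins. There is no depth.
- arm.sign_off(): hands the job in; it is judged then, once.
Trained networks look in the newest picture that a camera, given by its name, has taken for a name from the list of things; names that differ only in an ending like _2 or _b are one class to them, and where a whole thing is asked for, a point or a joint stands for the part that bears it (a point fixed in the world has none). Each returns a list of dicts, best first, with "confidence" (0 to 1); they miss things now and then, are a little off and sometimes report something else, mostly with a low value. They report only what shows in the picture. A call takes as long as a camera call.
- arm.spot_in(camera, thing): "rect" ([left, top, right, bottom] in pixels, round what is visible of it).
- arm.trace(camera, thing): "pixels" (480x640 bool, what is visible of it) and "rect" ([left, top, right, bottom] in pixels, round what is visible of it).
- arm.mark_of(camera, thing): "point" ([column, row] in pixels: a listed point, or the origin of a listed thing).
The state is a dict: "t": time; "joint_pos": joint angles; "qd": joint speeds; "effort": joint torques, N m; "tcp_pos": TCP position; "eef_rot": TCP orientation; "force": force on the tool from outside, world axes, zero at the start; "wrist_torque": the same for the moment, N m; "opening": finger opening in m; "grasp_force": force on a finger pad.
Only numpy, scipy, OpenCV 4.12 (cv2) and the standard library are available. Lean on these libraries where they do the work, as an engineer would, in place of code of your own. Each camera call takes 0.05 s, during which the arm holds its last target. There are 200 camera calls.

## Task

Turn the head of the tilted ball vise by its jaws until the keyway in the rim of its disc faces the lock bolt, then slide the bolt fully home into the keyway, so that the head is locked. Let go of the vise and leave the other things on the bench where they lie.

Things in the scene. Friction and masses are not known exactly. Their poses are not given: they have to be found in the camera images.
- vise: Engraver's vise, fixed to the bench: a dark steel ball 100 mm across in a black ring base (125 mm across, 31 mm high). Ball and all on it lean 26 degrees from upright, towards -x of this frame, which is the robot's side (up to 20 degrees left or right). Origin: under the ball's centre, on the bench top, z up. Ball's centre 61 mm up. All in all 150 mm long and 150 mm high.
- jaws (a point): Grip point of the head, on its turning axis. Two bright steel jaws form a block 48 mm (x) by 44 mm (y) by 30 mm (z); its y faces are plain, dark screw ends stand 4 mm out of its x faces, a brass blank and pins 5 mm out of its top. Point: mid-block, 9 mm below the top, 21 mm above the hub. Axes turn with the head: z up the turning axis, away from the ball; x towards the keyway; y across the 44 mm sides.
- keyway (a point): Middle of the keyway, 41 mm out from the turning axis: the only gap in the rim of the bright steel disc (92 mm across, 12 mm thick) under the jaws. Open slot 14 mm wide, 13 mm deep, through the disc's thickness, its mouth chamfered 2.5 mm. Axes as point jaws: x outward, z up the turning axis. The disc's top is 24 mm below the level of point jaws; a dark hub, 62 mm across, stands 3 mm on it.
- vise_head (a joint): Angle of the head (disc, hub and jaws) about z of point jaws, in rad, counter-clockwise positive as seen from above the jaws. 0: the keyway faces the bolt squarely. It starts 0.45 to 1.4 counter-clockwise of that, so the head is turned clockwise. Turns stiffly (friction 0.18 N m) and stays where it is left.
- bolt_knob (a point): Grip point on the lock bolt's knob: upright ribbed steel cylinder, 14 mm across, from 14 mm below to 10 mm above this point. It stands on a flat bar (10 mm wide, round nose) that slides between dark cheeks (28 mm over both, nothing within 18 mm below this point) on the far, upper side of the ball. Axes: z up along the knob, parallel to the turning axis; x straight outward from that axis, along the bar; y across.
- lock_bolt (a joint): How far the bolt is pushed in, in m, along -x of point bolt_knob (towards the jaws): 0 drawn, 0.013 fully home, its nose in the keyway; starts at 0 to 0.0015. Slides with 2 N of friction and stays where it is left. If the keyway is off by more than about 0.15 rad the nose strikes the disc's rim after 3 mm. Drawn, the knob is 80 mm from the turning axis; home, 67 mm.
- cutter_side: Bystander: jewellery cutting pliers with red handles, 150 mm long, 49 mm wide, 12 mm high, lying flat to the right of the vise. Origin: middle of its underside, length along y.
- marker: Bystander: white marker pen with a blue cap, 135 mm long, 16 mm thick, lying flat to the left of the vise. Origin: middle of its underside, length along y.
- tin: Bystander: round lidded aluminium tin, 60 mm across, 27 mm high, standing to the left of the vise. Origin: middle of its underside.

How it is judged:
At the end, for the whole second after the job is handed in: The lock bolt is home in the keyway (pushed in more than 11 of its 13 mm), the head is square to it (within 0.08 rad) and at rest, and the vise is let go (value of joint lock_bolt above 0.011 m and value of joint vise_head between -0.08 and 0.08 rad and velocity of joint vise_head between -0.05 and 0.05 rad/s); the robot touches nothing.
It fails at once if the pliers, marker or tin is moved more than 20 mm (distance of any of cutter_side, marker, tin from where it was at the start of the episode above 0.02 m).
It also fails if it takes over 51 s, if anything falls off the work surface, if the arm or the gripper's body presses on something with over 40 N, if the wrist force passes 120 N, or if a joint passes its speed limit or range.

## Working session

There is one attempt and no reset: what is moved stays moved. The work goes in short steps, Python scripts to look and compute and a tool call to move; the robot and the scene stay as the last step left them, time stands still between calls to the robot, and variables do not carry over. Pictures are saved under pics/ and viewed, at most 10 in all, crops included, and the job is handed in when it is done.

Besides the shell and the picture viewer there is one more tool, called after "Call:" as name(argument=value, ...), one argument or row to a line, values as JSON. servo_tool: Moves the arm, as the interface text tells. Its arguments: {"type":"object","properties":{"rows":{"type":"array"},"force":{"type":"number"}},"required":["rows"]}

```bash
mkdir -p pics; ls
python3 - <<'E'
from workcell import arm
import cv2
print(arm.state())
for c in ["scene","top"]:
    d=arm.read_camera(c); cv2.imwrite(f"pics/{c}0.png",d["img"][:,:,::-1])
    print(c,{k:d[k] for k in d if k!="img"})
    for n in ["jaws","keyway","bolt_knob","vise"]:
        print(n,[(r["point"],r["confidence"]) for r in arm.mark_of(c,n)][:2])
E
```

```text
pics
{'t': 0.0, 'joint_pos': array([ 1.04550538e+00,  5.28471024e-01,  1.43386075e+00, -1.99147375e-05,
        1.18137432e+00, -1.78512454e-01]), 'qd': array([ 0.00049734, -0.00156517,  0.0006845 , -0.00034168,  0.00026206,
        0.0015001 ]), 'effort': array([ 8.57694681e-05, -4.40053153e+01, -1.76592869e+01,  6.33250899e-02,
        5.82872238e-02, -1.83686871e-04]), 'tcp_pos': array([0.21211687, 0.58730853, 0.29128169]), 'eef_rot': array([-0.54185841, -3.09378669,  0.00312561]), 'force': array([ 0.24675941, -0.24045212,  0.69216384]), 'wrist_torque': array([-8.32734081e-05,  8.35102497e-03, -4.43278091e-03]), 'grasp_force': 0.0, 'opening': 0.0872074620544939}
scene {'fx': 544.8780314599786, 'fy': 544.8780314599786, 'cx': 320.21007228821486, 'cy': 234.51759129987352, 'rvec': array([ 2.34052327, -0.73512306,  0.27310929]), 'tvec': array([-0.40170033,  0.32430402,  0.92269588])}
jaws [([317.3, 250.4], 0.62)]
keyway [([329.7, 234.4], 0.75)]
bolt_knob [([356.5, 225.3], 0.5)]
vise [([327.2, 276.6], 0.69)]
top {'fx': 459.5334617125657, 'fy': 459.5334617125657, 'cx': 320.0504908818242, 'cy': 238.34285182260479, 'rvec': array([ 2.12277667, -2.12242703,  0.19560206]), 'tvec': array([0.02742801, 0.48412402, 0.8512776 ])}
jaws [([323.4, 222.8], 0.55)]
keyway [([310.7, 202.3], 0.84), ([329.9, 182.1], 0.2)]
bolt_knob [([330.0, 181.6], 0.69)]
vise [([328.3, 223.5], 0.6)]
```

```bash
cat > h.py <<'E'
import numpy as np, cv2
from scipy.spatial.transform import Rotation as R
from scipy.optimize import least_squares
def proj(d,P):
    return cv2.projectPoints(np.atleast_2d(np.array(P,float)),d["rvec"],d["tvec"],np.array([[d["fx"],0,d["cx"]],[0,d["fy"],d["cy"]],[0,0,1.]]),None)[0][:,0]
# vise params: x,y of ball centre, lean azimuth a (0: towards -x world), head angle th, L: ball centre->jaws
def frame(p):
    x,y,a,th=p[:4]; lean=np.radians(26)
    z=np.array([-np.sin(lean)*np.cos(a),-np.sin(lean)*np.sin(a),np.cos(lean)])
    # bolt direction: upper, far side
    bx=np.array([np.cos(a)*np.cos(lean),np.sin(a)*np.cos(lean),np.sin(lean)])
    return np.array([x,y,.061]),z,bx,np.cross(z,bx)
def pts(p,L):
    c,z,bx,by=frame(p); th=p[3]
    J=c+L*z; k=np.cos(th)*bx+np.sin(th)*by
    return dict(jaws=J,keyway=J-.030*z+.041*k,k=k,vise=c-[0,0,.061],axis=z,bx=bx,by=by)
E
python3 - <<'E'
import cv2,numpy as np
a=cv2.imread("pics/scene0.png")[150:350,220:440]; b=cv2.imread("pics/top0.png")[140:300,240:416]
o=np.hstack([cv2.resize(a,(400,364),interpolation=2),cv2.resize(b,(400,364),interpolation=2)])
f=np.hstack([cv2.resize(cv2.imread(f"pics/{n}0.png"),(400,236)) for n in("scene","top")])
cv2.imwrite("pics/c0.png",np.vstack([o,f]))
E
```

```text
(no output)
```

View pics/c0.png

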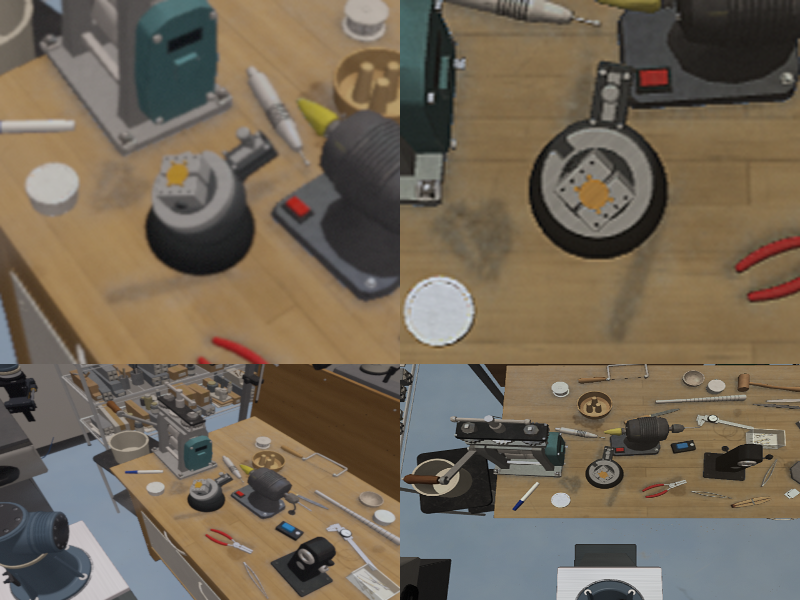

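The left panel shows the vise from the left: the jaws are at about scene (317,250), and the bolt lies at the upper right. The top panel shows the keyway gap at about top (311,202) and the knob at (330,181). A grinder motor stands close behind the knob to the right, and a press stands to the left. Next I fit the vise model.

```bash
cat > fit.py <<'E'
from workcell import arm
from h import *
# p: x,y,a,th,L,h(knob level rel. jaws along z)
def model(p,lb=.0008):
    q=pts(p[:4],p[4]); q["bolt_knob"]=q["jaws"]+p[5]*q["axis"]+(.080-lb)*q["bx"]; return q
def collect(cams,names=("jaws","keyway","bolt_knob","vise"),n=1):
    obs=[]
    for _ in range(n):
      for c in cams:
        d=arm.read_camera(c)
        for nm in names:
            r=arm.mark_of(c,nm)
            if r and r[0]["confidence"]>.3: obs.append((d,c,nm,np.array(r[0]["point"])))
    return obs
def fit(obs,p0):
    def res(p):
        q=model(p); return np.r_[np.concatenate([(proj(d,q[n])[0]-uv)*(0.5 if n=="vise" else 1) for d,c,n,uv in obs]),(p[4]-.078)/.004,(p[5]+.012)/.01]
    s=least_squares(res,p0,loss="soft_l1"); return s,res
if __name__=="__main__":
    obs=collect(["scene","top"],n=2)
    s,res=fit(obs,[.5,-.02,-.2,.9,.078,-.015])
    print(s.x.round(4),s.cost); q=model(s.x)
    for k in q: print(k,q[k].round(4))
    for o,r in zip(obs,res(s.x)[:2*len(obs)].reshape(-1,2)): print(o[1],o[2],r.round(1))
    np.save("p.npy",s.x)
E
python3 fit.py
```

```text
[ 0.5222  0.0172 -0.212   0.8544  0.0514 -0.0125] 166.3108746832098
jaws [0.5002 0.0219 0.1072]
keyway [0.5432 0.0443 0.0921]
k [0.7357 0.6131 0.2879]
vise [0.5222 0.0172 0.    ]
axis [-0.4286  0.0922  0.8988]
bx [ 0.8787 -0.1891  0.4384]
by [ 0.2104  0.9776 -0.    ]
bolt_knob [0.5752 0.0058 0.1307]
scene jaws [-2.4  0.1]
scene keyway [1.7 0. ]
scene bolt_knob [1.6 2.9]
scene vise [ 0.7 -0.6]
top jaws [-0.1 -0.3]
top keyway [-2.2 -0.1]
top bolt_knob [ 0.4 -0.6]
top vise [-2.1  0. ]
scene keyway [ 0.8 -2.2]
scene bolt_knob [ -12.5 -134.3]
scene vise [0.6 1.3]
top jaws [2.6 1. ]
top keyway [0.  2.8]
top bolt_knob [-0.   0.2]
```

```bash
sed -i 's/(p\[4\]-.078)\/.004,(p\[5\]+.012)\/.01/(p[4]-.0545)\/.002,(p[4]+p[5]-.0445)\/.003/; s/p0,loss="soft_l1"/p0,loss="cauchy"/' fit.py
sed -i 's/.9,.078,-.015/.9,.054,-.01/' fit.py
cat > plan.py <<'E'
import sys; from workcell import arm; from h import *
def rel(tgt,az=None):
    s=arm.state(); M=R.from_rotvec(s["eef_rot"]).as_matrix()
    a=np.degrees(np.arctan2(M[1,1],M[0,1])); d=M.T@(np.array(tgt)-s["tcp_pos"])*1000
    print("tcp",s["tcp_pos"].round(4),"tool y az",a.round(1),"z",M[:,2].round(3),"t",s["t"],"shift mm",d.round(1),"j",s["joint_pos"].round(2))
if __name__=="__main__": rel([float(v) for v in sys.argv[1:4]])
E
python3 fit.py; python3 plan.py .33 .25 .29;python3 plan.py .40 .02 .29
```

```text
[ 0.5236  0.0167 -0.2164  0.756   0.052  -0.0028] 12.994143115482155
jaws [0.5013 0.0216 0.1077]
keyway [0.5464 0.0405 0.0938]
k [0.786  0.5296 0.3189]
vise [0.5236 0.0167 0.    ]
axis [-0.4281  0.0941  0.8988]
bx [ 0.8778 -0.193   0.4384]
by [0.2147 0.9767 0.    ]
bolt_knob [0.572  0.006  0.1399]
scene jaws [-0.3 -1.8]
scene keyway [ 5.2 -0.2]
scene bolt_knob [-0.4  0.1]
scene vise [-0.6 -1.8]
top jaws [0.2 0.9]
top keyway [-0.  1.]
top bolt_knob [ 0.3 -1.6]
top vise [-1.2  0.7]
scene jaws [ 1.1 -1.9]
scene keyway [ 4.  -1.3]
scene bolt_knob [3.  0.8]
scene vise [0.6 0.4]
top jaws [ 0.6 -1. ]
top keyway [0.2 0.3]
top bolt_knob [-0.6  0.2]
top vise [-2.4  0.4]
tcp [0.2124 0.5878 0.2923] tool y az 70.1 z [ 0.  0. -1.] t 2.5 shift mm [-225.4 -277.7    2.3] j [ 1.05  0.53  1.43  0.    1.18 -0.18]
tcp [0.2124 0.5878 0.2923] tool y az 70.1 z [ 0.  0. -1.] t 2.5 shift mm [-369.4 -470.2    2.2] j [ 1.05  0.53  1.43  0.    1.18 -0.18]
```

Call:
servo_tool(
  rows=[
    {"delta_pos":[-28,-35,0],"yaw":0,"claw":87},
    {"delta_pos":[-28,-35,0],"yaw":0,"claw":87},
    {"delta_pos":[-28,-35,0],"yaw":0,"claw":87},
    {"delta_pos":[-28,-35,0],"yaw":0,"claw":87},
    {"delta_pos":[-28,-35,0],"yaw":0,"claw":87},
    {"delta_pos":[-28,-35,0],"yaw":0,"claw":87},
    {"delta_pos":[-28,-35,0],"yaw":0,"claw":87},
    {"delta_pos":[-28,-35,0],"yaw":0,"claw":87},
  ],
)

```text
t: 3.3
tcp_pos: [0.3283, 0.2468, 0.2926]
eef_rot: [0.541, 3.094, 0.001]
force: [1.1, -0.2, 0.7]
opening: 0.0871
grasp_force: 0.0
```

Call:
servo_tool(
  rows=[
    {"delta_pos":[-25,-35,0],"yaw":0,"claw":87},
    {"delta_pos":[-25,-35,0],"yaw":0,"claw":87},
    {"delta_pos":[-25,-35,0],"yaw":0,"claw":87},
    {"delta_pos":[-25,-35,0],"yaw":0,"claw":87},
    {"delta_pos":[-25,-35,0],"yaw":0,"claw":87},
    {"delta_pos":[-20,-20,0],"yaw":0,"claw":87},
    {"delta_pos":[0,0,0],"yaw":0,"claw":87},
  ],
)

```text
t: 4.0
tcp_pos: [0.4005, 0.0125, 0.2928]
eef_rot: [0.549, 3.089, -0.001]
force: [-0.2, 0.2, 1.0]
opening: 0.0872
grasp_force: 0.0
```

```bash
python3 plan.py .5 .02 .25
python3 - <<'E'
from workcell import arm; from h import *
d=arm.read_camera("wrist"); im=d["img"][:,:,::-1].copy()
cv2.imwrite("pics/w0.png",im); print(d["rvec"],d["tvec"],d["fx"], -R.from_rotvec(d["rvec"]).as_matrix().T@d["tvec"])
for n in ["jaws","keyway","bolt_knob"]: print(n,[(r["point"],r["confidence"]) for r in arm.mark_of("wrist",n)][:2])
E
```

```text
tcp [0.4005 0.0125 0.2928] tool y az 69.8 z [ 0.004 -0.002 -1.   ] t 4.0 shift mm [-90.6  41.3  43.2] j [-0.25  0.22  1.96 -0.    0.95 -1.47]
[-2.36528144 -1.65010118 -0.2508242 ] [-0.15032104 -0.39143168  0.28245611] 333.6471858420548 [0.32398852 0.04089294 0.38594796]
jaws [([355.6, 326.5], 0.95), ([348.5, 290.5], 0.72)]
keyway [([389.4, 340.7], 0.73)]
bolt_knob []
```

View pics/w0.png

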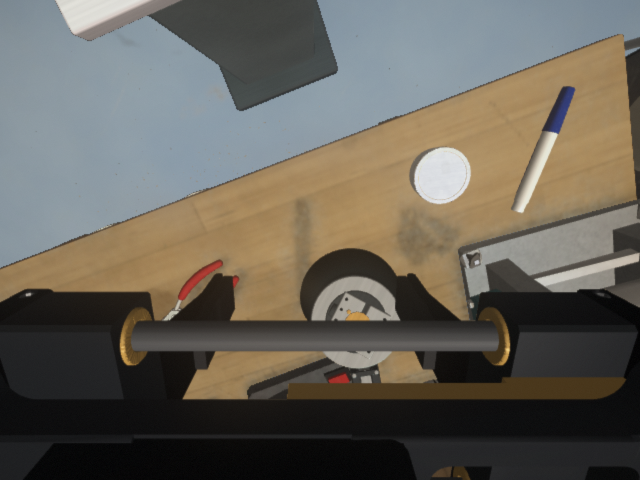

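The wrist view shows the disc and jaws at about (355,320), partly hidden by the gripper bar. The pliers are at lower left and the tin and marker at the right, all clear of my path. I'll move forward and turn to roughly match the jaw direction.

Call:
servo_tool(
  rows=[
    {"delta_pos":[-32,16,10],"yaw":0,"claw":87},
    {"delta_pos":[-32,16,10],"yaw":0,"claw":87},
    {"delta_pos":[0,0,0],"yaw":-0.14,"claw":87},
    {"delta_pos":[0,0,0],"yaw":-0.14,"claw":87},
    {"delta_pos":[0,0,0],"yaw":-0.14,"claw":87},
    {"delta_pos":[0,0,0],"yaw":-0.14,"claw":87},
    {"delta_pos":[0,0,0],"yaw":-0.14,"claw":87},
    {"delta_pos":[0,0,0],"yaw":-0.14,"claw":87},
  ],
)

```text
t: 5.0
tcp_pos: [0.4682, 0.0257, 0.2722]
eef_rot: [0.78, -3.042, -0.001]
force: [0.3, 0.6, 0.1]
opening: 0.0869
grasp_force: 0.0
```

```bash
python3 plan.py .5 .02 .25
python3 - <<'E'
from workcell import arm; from h import *; import pickle
d=arm.read_camera("wrist"); im=d["img"][:,:,::-1].copy(); pickle.dump(d,open("w1.pkl","wb"))
for n in ["jaws","keyway","bolt_knob","vise"]: print(n,[(r["point"],r["confidence"]) for r in arm.mark_of("wrist",n)][:2])
from fit import model
q=model(np.load("p.npy")); print({n:proj(d,q[n])[0].round(0) for n in ["jaws","keyway","bolt_knob","vise"]})
print(-R.from_rotvec(d["rvec"]).as_matrix().T@d["tvec"])
cv2.imwrite("pics/w1.png",im)
E
```

```text
tcp [0.4682 0.0257 0.2722] tool y az 118.7 z [-0.001  0.    -1.   ] t 5.0 shift mm [-25.2 -20.4  22.2] j [-0.18  0.35  1.84  0.    0.96 -2.26]
jaws [([286.6, 267.6], 0.81)]
keyway [([292.2, 309.2], 0.91)]
bolt_knob [([230.3, 349.0], 0.65)]
vise [([282.9, 245.0], 0.67), ([506.0, 278.4], 0.62)]
{'jaws': array([290., 270.]), 'keyway': array([287., 313.]), 'bolt_knob': array([229., 350.]), 'vise': array([284., 247.])}
[ 0.39712113 -0.01299572  0.3656967 ]
```

View pics/w1.png

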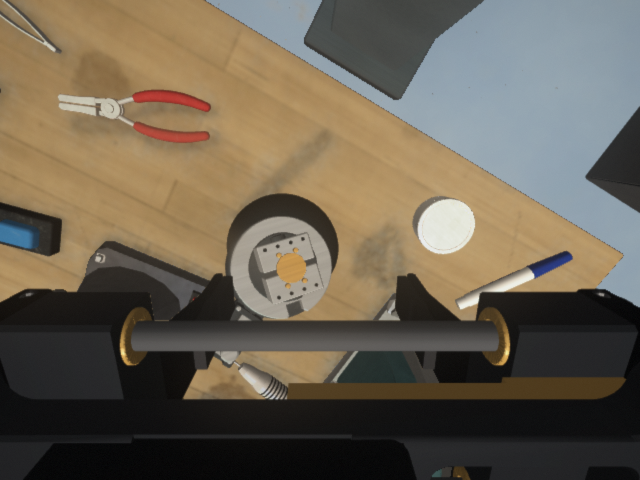

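The vise sits clear above the bar: jaws at (287,268), keyway gap at (292,308), knob at about (230,349). The model agrees within a few pixels, so I refit with these points added.

```bash
cat > refit.py <<'E'
from fit import *
def run():
    obs=collect(["wrist","wrist","scene","top"],n=1)
    s,res=fit(obs,np.load("p.npy")); q=model(s.x); np.save("p.npy",s.x)
    print(s.x.round(4),s.cost)
    for k in ("jaws","bolt_knob","axis","bx"): print(k,q[k].round(4))
    for o,r in zip(obs,res(s.x)[:2*len(obs)].reshape(-1,2)): print(o[1],o[2],r.round(1))
    y=np.cos(s.x[3])*q["by"]-np.sin(s.x[3])*q["bx"]; print("jaw y",y.round(3),"az",np.degrees(np.arctan2(y[1],y[0])),"az by",np.degrees(np.arctan2(*q["by"][[1,0]])))
    return q
if __name__=="__main__":
    q=run(); from plan import rel; rel(q["jaws"]+[0,0,.051]); rel(q["bolt_knob"]+[0,0,.054])
E
python3 refit.py
```

```text
[ 0.5228  0.0146 -0.1431  0.8567  0.0544 -0.0098] 8.115568011945278
jaws [0.4991 0.018  0.1099]
bolt_knob [0.5739 0.0073 0.1358]
axis [-0.4339  0.0625  0.8988]
bx [ 0.8896 -0.1282  0.4384]
wrist jaws [0.3 1.3]
wrist keyway [-0.1  0.6]
wrist bolt_knob [ 2.4 -0.5]
wrist vise [-0.3  0.5]
wrist jaws [-1.4 -2.6]
wrist keyway [ 0.3 -0.7]
wrist bolt_knob [-0.2 -2.7]
wrist vise [-0.7  1.4]
scene keyway [ 2.2 -2. ]
scene bolt_knob [-1.1 -1.2]
scene vise [0.2 0.4]
jaw y [-0.579  0.745 -0.331] az 127.84345093462404 az by 81.80029504904422
tcp [0.469  0.024  0.2723] tool y az 118.3 z [-0. -0. -1.] t 6.25 shift mm [-23.7 -19.5 111.3] j [-0.19  0.35  1.83 -0.    0.96 -2.25]
tcp [0.469  0.024  0.2723] tool y az 118.3 z [-0. -0. -1.] t 6.25 shift mm [-84.4 -64.4  82.4] j [-0.19  0.35  1.83 -0.    0.96 -2.25]
```

```bash
cat > ov.py <<'E'
from fit import *
def draw(d,im,p,lb=.0008,S=3):
    q=model(p,lb); z=q["axis"];k=q["k"];y=np.cross(z,k);J=q["jaws"]
    def pl(P,c,closed=True): cv2.polylines(im,[np.int32(np.array(proj(d,P))*S*16)],closed,c,1,cv2.LINE_AA,4)
    pl([J+.009*z+a*k+b*y for a,b in((.024,.022),(.024,-.022),(-.024,-.022),(-.024,.022))],(0,0,255))
    t=np.linspace(0,2*np.pi,60); pl([J-.024*z+.046*(np.cos(u)*k+np.sin(u)*y) for u in t],(0,255,0))
    pl([J-.024*z+a*k+b*y for a,b in((.046,.007),(.033,.007),(.033,-.007),(.046,-.007))],(255,0,0))
    K=q["bolt_knob"]; pl([K+.010*z+.007*(np.cos(u)*k+np.sin(u)*y) for u in t],(255,0,255))
def crop(c,d,p,box,name,lb=.0008,S=3):
    im=cv2.resize(np.ascontiguousarray(d["img"][:,:,::-1]),None,fx=S,fy=S,interpolation=2)
    raw=im.copy(); draw(d,im,p,lb,S); x0,y0,x1,y1=[v*S for v in box]; cv2.imwrite(name,np.hstack([im[y0:y1,x0:x1],raw[y0:y1,x0:x1]]))
E
python3 - <<'E'
from ov import *; import pickle
crop("wrist",pickle.load(open("w1.pkl","rb")),np.load("p.npy"),(215,185,345,380),"pics/o1.png")
E
```

```text
(no output)
```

View pics/o1.png

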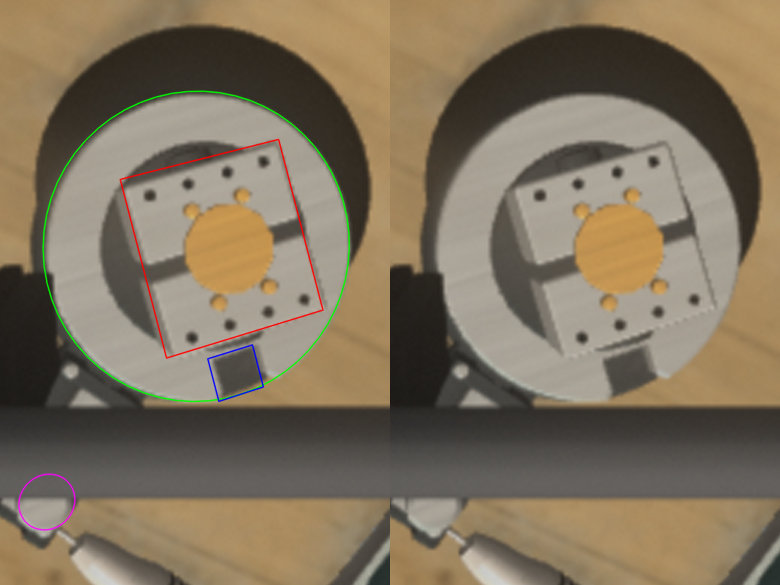

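The overlay matches: block, disc and keyway gap (crop about (240,370)) lie within about 1-2 px of the model, and the gap needs about 3° more. I refine on the corner points read from the crop.

Run:
```python
from fit import *; import pickle
d=pickle.load(open("w1.pkl","rb")); p0=np.load("p.npy")
C=lambda v: np.array(v)/3+[215,185]
blk=C([(116,190),(277,143),(326,305),(174,356)]); key=C([(214,361),(258,347)]); kn=C((46,500)); ext=C([(46,94),(350,402)])
t=np.linspace(0,2*np.pi,180)
def pred(p):
    q=model(p); z=q["axis"];k=q["k"];y=np.cross(z,k);J=q["jaws"]
    B=proj(d,[J+.009*z+a*k+b*y for a,b in((.024,.022),(.024,-.022),(-.024,-.022),(-.024,.022))])
    K=proj(d,[J-.024*z+.033*k+b*y for b in(.007,-.007)])
    E=proj(d,[J-.024*z+.046*(np.cos(u)*k+np.sin(u)*y) for u in t])
    return B,K,np.array([E.min(0),E.max(0)]),proj(d,q["bolt_knob"]+.010*z)[0]
B0,K0,_,_=pred(p0)
o=[np.argmin(np.linalg.norm(b-B0,axis=1)) for b in blk]; ok=[np.argmin(np.linalg.norm(b-K0,axis=1)) for b in key]
def res(p):
    B,K,E,n=pred(p); return np.r_[((B[o]-blk)/.5).ravel(),((K[ok]-key)/.5).ravel(),((E-ext)/.4).ravel(),(n-kn)/.8,(p[4]-.0545)/.0015,(p[4]+p[5]-.0445)/.002]
s=least_squares(res,p0,x_scale=.01); print(o,ok,s.x.round(4),s.cost); cov=np.linalg.inv(s.jac.T@s.jac); print("sd",np.sqrt(np.diag(cov)).round(4)); print(res(s.x).round(1))
np.save("p.npy",s.x); q=model(s.x)
for k in ("jaws","bolt_knob","axis","bx"): print(k,q[k].round(4))
y=np.cos(s.x[3])*q["by"]-np.sin(s.x[3])*q["bx"]; print("jaw y",y.round(3),"az",np.degrees(np.arctan2(y[1],y[0])),"az by",np.degrees(np.arctan2(*q["by"][[1,0]])))
from plan import rel; rel(q["jaws"]+[0,0,.051])
```

```text
[np.int64(2), np.int64(3), np.int64(0), np.int64(1)] [np.int64(1), np.int64(0)] [ 0.5231  0.0155 -0.1527  0.9106  0.0528 -0.0096] 21.98712625334478
sd [0.0002 0.0002 0.0091 0.0101 0.0008 0.0018]
[ 2.4 -1.8 -1.3 -1.9  0.2  1.6 -0.3  4.1 -0.1 -1.  -0.3 -2.2 -0.6  0.
 -0.6  0.4  0.7  0.7 -1.1 -0.6]
jaws [0.5002 0.0191 0.1084]
bolt_knob [0.5747 0.0076 0.1346]
axis [-0.4333  0.0667  0.8988]
bx [ 0.8883 -0.1367  0.4384]
jaw y [-0.608  0.714 -0.346] az 130.42800865565133 az by 81.25054322249427
tcp [0.469  0.024  0.2723] tool y az 118.3 z [-0. -0. -1.] t 6.25 shift mm [-25.2 -19.1 112.8] j [-0.19  0.35  1.83 -0.    0.96 -2.25]
```

Call:
servo_tool(
  rows=[
    {"delta_pos":[0,0,0],"yaw":-0.105,"claw":72},
    {"delta_pos":[0,0,0],"yaw":-0.105,"claw":72},
    {"delta_pos":[-10,-12,20],"yaw":0,"claw":72},
    {"delta_pos":[-10.5,-12,25],"yaw":0,"claw":72},
    {"delta_pos":[0,0,15],"yaw":0,"claw":72},
    {"delta_pos":[0,0,0],"yaw":0,"claw":72},
  ],
)

```text
t: 6.85
tcp_pos: [0.4992, 0.019, 0.2103]
eef_rot: [1.08, -2.946, -0.004]
force: [0.4, -0.4, 1.5]
opening: 0.0722
grasp_force: 0.0
```

```bash
python3 plan.py .5002 .0191 .175
python3 - <<'E'
from ov import *
d=arm.read_camera("wrist"); p=np.load("p.npy"); print(proj(d,model(p)["jaws"]))
crop("wrist",d,p,(200,140,460,400),"pics/o2.png",S=2)
E
```

```text
tcp [0.4992 0.019  0.2103] tool y az 130.3 z [-0.005  0.001 -1.   ] t 6.85 shift mm [-0.9 -0.7 35.3] j [-0.19  0.49  1.82  0.    0.84 -2.46]
[[312.07293822 269.8392535 ]]
```

View pics/o2.png

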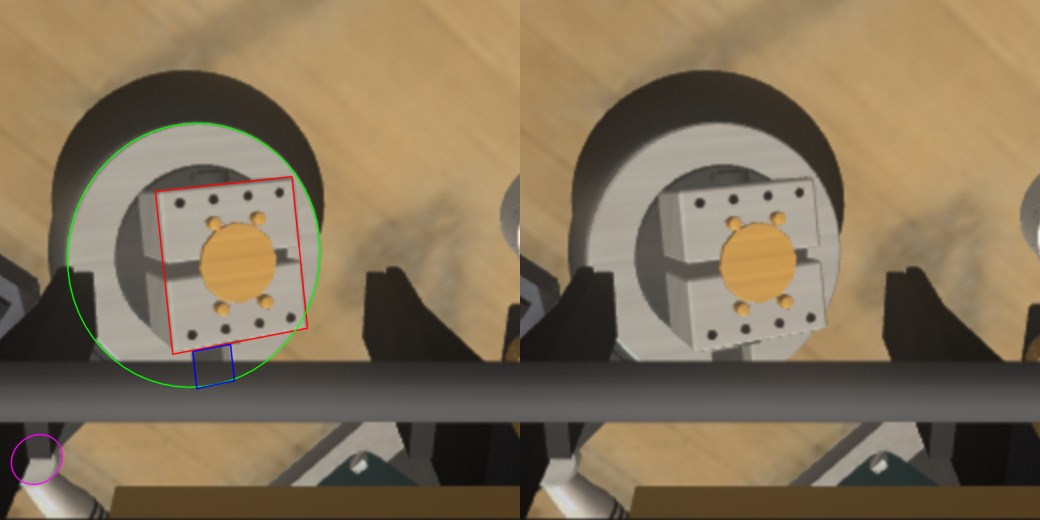

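The block sits between the fingers: its top spans about 155-305 px, with the finger edges at 96 and 364. The knob is at lower left. I go down and close.

Call:
servo_tool(
  rows=[
    {"delta_pos":[-0.5,-0.5,15],"yaw":0,"claw":72},
    {"delta_pos":[0,0,12],"yaw":0,"claw":72},
    {"delta_pos":[0,0,7],"yaw":0,"claw":72},
    {"delta_pos":[0,0,0],"yaw":0,"claw":60},
    {"delta_pos":[0,0,0],"yaw":0,"claw":44},
    {"delta_pos":[0,0,0],"yaw":0,"claw":40},
    {"delta_pos":[0,0,0],"yaw":0,"claw":40},
  ],
  force=20,
)

```text
t: 7.6
tcp_pos: [0.5007, 0.0193, 0.1787]
eef_rot: [1.081, -2.95, -0.002]
force: [-2.0, 6.9, 1.7]
opening: 0.0478
grasp_force: 3.4
```

Call:
servo_tool(
  rows=[
    {"delta_pos":[0,0,0],"yaw":0.06,"claw":38},
    {"delta_pos":[0,0,0.5],"yaw":0.08,"claw":38},
    {"delta_pos":[0,0,1],"yaw":0.08,"claw":38},
    {"delta_pos":[0,0,1],"yaw":0.08,"claw":38},
  ],
  force=25,
)

```text
t: 8.0
tcp_pos: [0.5004, 0.0195, 0.1776]
eef_rot: [0.627, -3.078, -0.001]
force: [-4.8, 2.1, 16.1]
opening: 0.0453
grasp_force: 24.6
```

```bash
python3 plan.py .5002 .0191 .17
python3 - <<'E'
from ov import *
d=arm.read_camera("wrist"); p=np.load("p.npy"); p[3]-=.3; print(arm.state()["grasp_force"],arm.state()["force"],arm.state()["opening"])
crop("wrist",d,p,(215,165,395,345),"pics/o3.png",S=2)
E
```

```text
tcp [0.5004 0.0195 0.1776] tool y az 113.0 z [-0.     0.001 -1.   ] t 8.0 shift mm [ 0.3 -0.3  7.6] j [-0.18  0.54  1.85  0.    0.75 -2.16]
24.232684378512204 [-3.08460713  1.83464243 14.021723  ] 0.045415095721690425
```

View pics/o3.png

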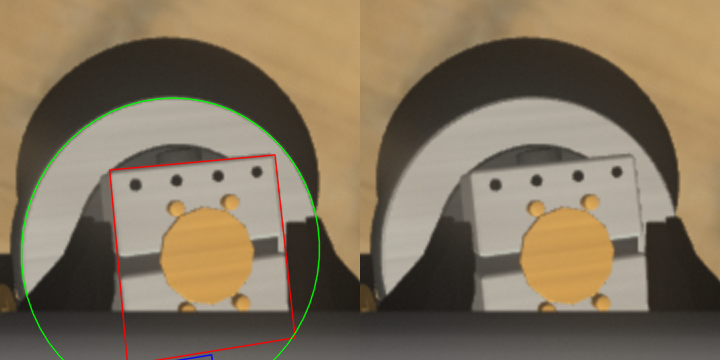

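The head turns with the gripper: the block edges match the model turned by 0.3 rad. I continue.

Call:
servo_tool(
  rows=[
    {"delta_pos":[0,0,0],"yaw":0.08,"claw":38},
    {"delta_pos":[0,0,0],"yaw":0.08,"claw":38},
    {"delta_pos":[0,0,0],"yaw":0.08,"claw":38},
    {"delta_pos":[0,0,0],"yaw":0.08,"claw":38},
  ],
  force=25,
)

```text
t: 8.45
tcp_pos: [0.5003, 0.0192, 0.1767]
eef_rot: [0.129, -3.138, -0.0]
force: [-3.2, -0.7, 3.6]
opening: 0.0453
grasp_force: 24.2
```

Call:
servo_tool(
  rows=[
    {"delta_pos":[0,0,0],"yaw":0.08,"claw":38},
    {"delta_pos":[0,0,0],"yaw":0.08,"claw":38},
    {"delta_pos":[0,0,0],"yaw":0.07,"claw":38},
    {"delta_pos":[0,0,0],"yaw":0,"claw":38},
    {"delta_pos":[0,0,0],"yaw":0,"claw":38},
  ],
  force=35,
)

```text
t: 8.95
tcp_pos: [0.5, 0.0188, 0.1761]
eef_rot: [-0.228, -3.132, 0.0]
force: [-4.4, -3.0, 5.3]
opening: 0.044
grasp_force: 34.2
```

```bash
python3 plan.py .5002 .0191 .17
```

```text
tcp [0.5    0.0188 0.1761] tool y az 81.7 z [-0.002  0.    -1.   ] t 8.95 shift mm [-0.1  0.3  6.1] j [-0.19  0.55  1.85 -0.    0.75 -1.61]
```

Call:
servo_tool(
  rows=[
    {"delta_pos":[0,0,0],"yaw":0,"claw":60},
    {"delta_pos":[0,0,0],"yaw":0,"claw":72},
    {"delta_pos":[0,0,-30],"yaw":0,"claw":72},
    {"delta_pos":[0,0,-40],"yaw":0,"claw":72},
    {"delta_pos":[-20,0,-20],"yaw":0,"claw":72},
    {"delta_pos":[-15,0,0],"yaw":0,"claw":72},
    {"delta_pos":[0,0,0],"yaw":0,"claw":72},
  ],
)

```text
t: 9.65
tcp_pos: [0.5386, 0.0133, 0.267]
eef_rot: [0.23, 3.127, -0.001]
force: [0.3, -0.2, 0.4]
opening: 0.0718
grasp_force: 0.0
```

```bash
python3 plan.py .5002 .0191 .17
python3 - <<'E'
from ov import *; import pickle
d=arm.read_camera("wrist"); p=np.load("p.npy"); p[3]=0; pickle.dump(d,open("w4.pkl","wb"))
q=model(p); print({n:proj(d,q[n])[0].round(0) for n in ["jaws","keyway","bolt_knob"]})
u,v=proj(d,q["jaws"])[0].astype(int)
x0=u-65;y0=v-85; print(x0,y0)
crop("wrist",d,p,(x0,y0,x0+130,y0+190),"pics/o4.png",S=3)
E
```

```text
tcp [0.5386 0.0133 0.267 ] tool y az 81.6 z [ 0.007 -0.001 -1.   ] t 9.65 shift mm [39.5  0.1 96.8] j [-0.18  0.44  1.68  0.    1.01 -1.61]
{'jaws': array([314., 191.]), 'keyway': array([314., 250.]), 'bolt_knob': array([313., 297.])}
248 106
```

View pics/o4.png

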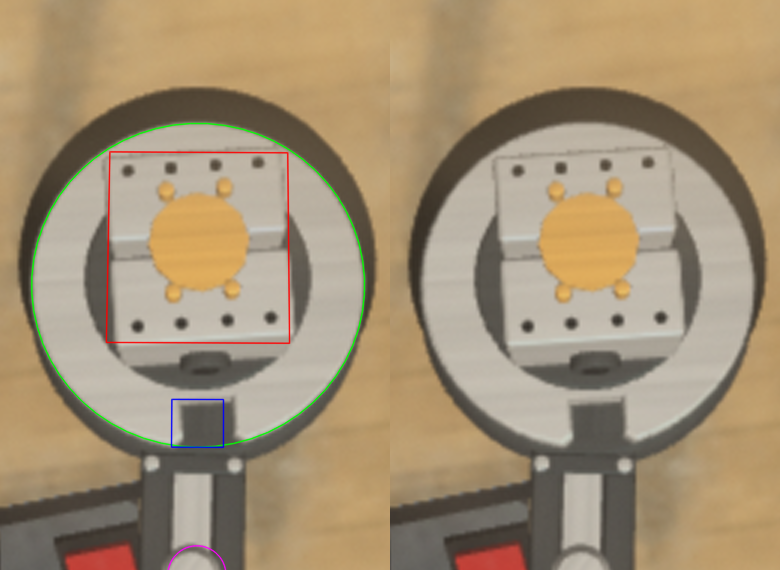

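The head is nearly square. In the crop, the keyway is at x≈205 and the bar axis at x≈193, so about 0.08 rad counter-clockwise remains. The block is also tilted about 4° from the tool. I grip again lower and turn a bit further.

Call:
servo_tool(
  rows=[
    {"delta_pos":[20,0,0],"yaw":0,"claw":72},
    {"delta_pos":[19,0,20],"yaw":0,"claw":72},
    {"delta_pos":[0,0,40],"yaw":0,"claw":72},
    {"delta_pos":[0,0,30],"yaw":0,"claw":72},
    {"delta_pos":[0,0,8],"yaw":0,"claw":60},
    {"delta_pos":[0,0,0],"yaw":0,"claw":46},
    {"delta_pos":[0,0,0],"yaw":0,"claw":38},
    {"delta_pos":[0,0,0],"yaw":0,"claw":38},
  ],
  force=40,
)

```text
t: 10.5
tcp_pos: [0.4978, 0.0193, 0.169]
eef_rot: [0.23, 3.13, -0.0]
force: [0.7, 0.8, 0.3]
opening: 0.0477
grasp_force: 0.0
```

Call:
servo_tool(
  rows=[
    {"delta_pos":[0,0,0],"yaw":0.04,"claw":38},
    {"delta_pos":[0,0,0],"yaw":0.04,"claw":38},
    {"delta_pos":[0,0,0],"yaw":0,"claw":38},
    {"delta_pos":[0,0,0],"yaw":0,"claw":38},
    {"delta_pos":[0,0,0],"yaw":0,"claw":38},
  ],
)

```text
t: 11.0
tcp_pos: [0.4977, 0.019, 0.1692]
eef_rot: [0.353, 3.119, -0.001]
force: [-1.8, -2.9, 8.2]
opening: 0.0444
grasp_force: 39.5
```

Call:
servo_tool(
  rows=[
    {"delta_pos":[0,0,0],"yaw":0,"claw":60},
    {"delta_pos":[0,0,0],"yaw":0,"claw":72},
    {"delta_pos":[0,0,-38],"yaw":0,"claw":72},
    {"delta_pos":[0,0,-40],"yaw":0,"claw":72},
    {"delta_pos":[-20,0,-20],"yaw":0,"claw":72},
    {"delta_pos":[-20,0,0],"yaw":0,"claw":72},
    {"delta_pos":[0,0,0],"yaw":0,"claw":72},
  ],
)

```text
t: 11.7
tcp_pos: [0.5386, 0.01, 0.2669]
eef_rot: [0.356, 3.116, 0.0]
force: [0.1, 0.1, -0.4]
opening: 0.0718
grasp_force: 0.0
```

```bash
python3 plan.py .5002 .0191 .17
python3 - <<'E'
from ov import *; import pickle
d=arm.read_camera("wrist"); p=np.load("p.npy"); p[3]=0; pickle.dump(d,open("w5.pkl","wb"))
q=model(p); u,v=proj(d,q["jaws"])[0].astype(int)
x0=u-65;y0=v-60; print(x0,y0)
crop("wrist",d,p,(x0,y0,x0+130,y0+195),"pics/o5.png",S=3)
E
```

```text
tcp [0.5386 0.01   0.2669] tool y az 77.0 z [ 0.005 -0.001 -1.   ] t 11.7 shift mm [40.   0.1 96.7] j [-0.19  0.44  1.68  0.    1.01 -1.53]
249 130
```

View pics/o5.png

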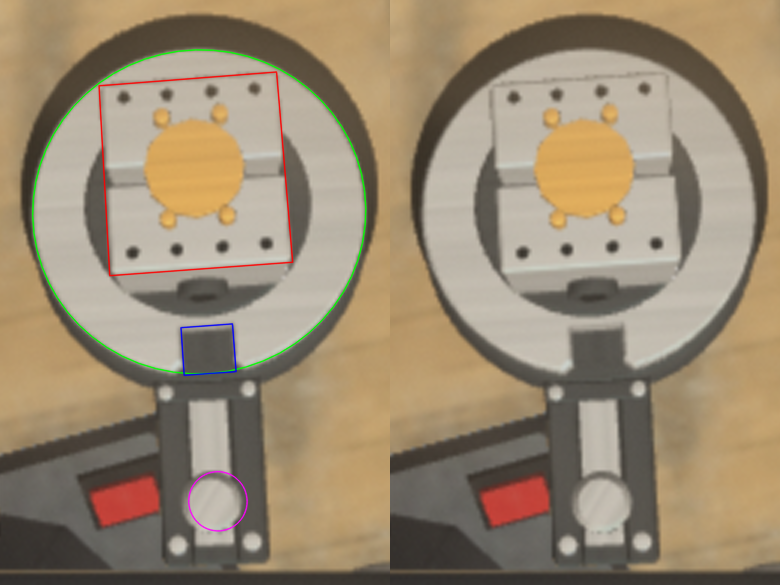

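The keyway (x≈207) now lines up with the bar axis (x≈205 there), about 0.015 rad off. The knob top is at (213,503). Next I grip the knob.

Call:
servo_tool(
  rows=[
    {"delta_pos":[0,0,0],"yaw":-0.06,"claw":40},
    {"delta_pos":[-33,3,0],"yaw":0,"claw":36},
    {"delta_pos":[0,0,25],"yaw":0,"claw":36},
    {"delta_pos":[0,0,15],"yaw":0,"claw":36},
    {"delta_pos":[0,0,10],"yaw":0,"claw":36},
    {"delta_pos":[0,0,0],"yaw":0,"claw":36},
  ],
  force=15,
)

```text
t: 12.35
tcp_pos: [0.5668, 0.0085, 0.2136]
eef_rot: [-0.261, -3.125, -0.001]
force: [0.0, 0.6, 0.6]
opening: 0.038
grasp_force: 0.0
```

Call:
servo_tool(
  rows=[
    {"delta_pos":[0,0,10],"yaw":0,"claw":36},
    {"delta_pos":[0,0,8],"yaw":0,"claw":36},
    {"delta_pos":[0,0,5],"yaw":0,"claw":36},
    {"delta_pos":[0,0,0],"yaw":0,"claw":25},
    {"delta_pos":[0,0,0],"yaw":0,"claw":12},
    {"delta_pos":[0,0,0],"yaw":0,"claw":8},
    {"delta_pos":[0,0,0],"yaw":0,"claw":8},
  ],
  force=15,
)

```text
t: 13.05
tcp_pos: [0.5691, 0.0067, 0.1931]
eef_rot: [0.259, 3.13, -0.005]
force: [-0.8, -3.6, -0.3]
opening: 0.0129
grasp_force: 15.0
```

```bash
python3 plan.py .572 .0068 .194
```

```text
tcp [0.5691 0.0067 0.1931] tool y az 80.5 z [ 0.    -0.003 -1.   ] t 13.05 shift mm [-2.9  0.6 -0.9] j [-0.18  0.59  1.66 -0.    0.89 -1.59]
```

The gripper holds the knob (opening 12.9 mm, 15 N). Pushing home along the bar.

Call:
servo_tool(
  rows=[
    {"delta_pos":[2.2,0,1.1],"yaw":0,"claw":8},
    {"delta_pos":[2.2,0,1.1],"yaw":0,"claw":8},
    {"delta_pos":[2.2,0,1.1],"yaw":0,"claw":8},
  ],
  force=20,
)

```text
t: 13.35
tcp_pos: [0.5632, 0.0077, 0.1903]
eef_rot: [0.261, 3.128, -0.004]
force: [0.6, -5.3, 2.5]
opening: 0.0128
grasp_force: 20.0
```

Call:
servo_tool(
  rows=[
    {"delta_pos":[2.2,0,1.1],"yaw":0,"claw":8},
    {"delta_pos":[2.2,0,1.1],"yaw":0,"claw":8},
    {"delta_pos":[2.2,0,1.1],"yaw":0,"claw":8},
    {"delta_pos":[0.5,0,0.2],"yaw":0,"claw":8},
    {"delta_pos":[0,0,0],"yaw":0,"claw":8},
  ],
)

```text
t: 13.85
tcp_pos: [0.5576, 0.0087, 0.1875]
eef_rot: [0.261, 3.124, -0.004]
force: [1.1, -4.8, 4.3]
opening: 0.0133
grasp_force: 20.0
```

Call:
servo_tool(
  rows=[
    {"delta_pos":[1,0,0.5],"yaw":0,"claw":8},
    {"delta_pos":[1,0,0.5],"yaw":0,"claw":8},
    {"delta_pos":[0,0,0],"yaw":0,"claw":8},
  ],
)

```text
t: 14.15
tcp_pos: [0.5574, 0.0087, 0.1875]
eef_rot: [0.26, 3.119, -0.005]
force: [3.1, -5.9, 6.2]
opening: 0.0132
grasp_force: 20.0
```

Call:
servo_tool(
  rows=[
    {"delta_pos":[0,0,0],"yaw":0,"claw":20},
    {"delta_pos":[0,0,0],"yaw":0,"claw":36},
    {"delta_pos":[0,0,-30],"yaw":0,"claw":36},
    {"delta_pos":[0,0,-40],"yaw":0,"claw":50},
    {"delta_pos":[20,0,-10],"yaw":0,"claw":72},
    {"delta_pos":[0,0,0],"yaw":0,"claw":72},
  ],
)

```text
t: 14.75
tcp_pos: [0.5318, 0.0149, 0.2661]
eef_rot: [-0.261, -3.13, -0.001]
force: [-0.3, 0.0, -0.1]
opening: 0.052
grasp_force: 0.0
```

Run:
```python
from ov import *
d=arm.read_camera("wrist"); p=np.load("p.npy"); p[3]=0
q=model(p); u,v=proj(d,q["jaws"])[0].astype(int)
x0=max(u-65,0);y0=max(v-60,0); print(arm.state()["t"],arm.state()["force"])
crop("wrist",d,p,(x0,y0,x0+130,y0+195),"pics/o6.png",lb=.013,S=3)
```

```text
14.8 [ 0.50976542 -0.25414763 -0.15390902]
```

View pics/o6.png

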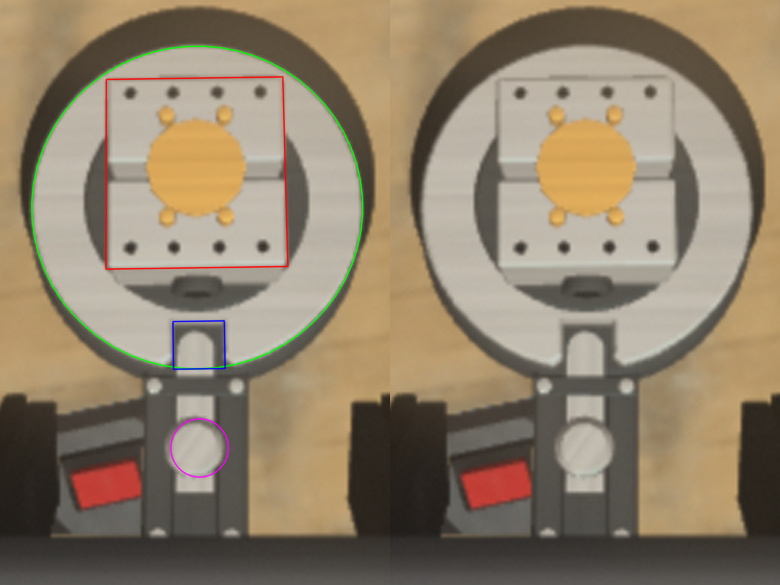

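The nose is in the keyway (nose at x≈195, slot centre at about 198). The knob sits where the fully home position predicts, and the gripper is clear.

```bash
python3 -c "
from workcell import arm; print(arm.sign_off())"
```

```text
the job is handed in; nothing more can be done
None
```

I turned the head square to the bolt, slid the bolt home into the keyway, let go of the vise and handed the job in at about 15 s; the last picture shows the bolt seated, but no verdict came back.

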